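Shut off the air at the bench valve box

TASK

Shut off the bench's air line: with your fingers, push the green cover of the valve box fully aside until it stops, then push the red valve handle inside round its quarter turn until it is fully shut against its stop, across its pipe. Only push: do not pinch or grip the cover's rib or the red handle. Leave the cover open, and leave the blue handle and the loose things on the bench where they are.

Things in the scene. Friction and masses are not known exactly. Their poses are not given: they have to be found in the camera images.
- valve_box: grey air-valve box fixed on the bench, 448 (its y) x 172 (its x) mm. Origin on the bench under the middle of its well, z up. The well (150 in x, 222 in y, floor 4 mm, rim 60 mm above the bench) holds two valves under the cover; the closed flat housing spans y +112 to +335. Guide rails on the long edges reach 66 mm. A regulator, 48 mm across, 110 mm tall, stands at x +153, y +220
- cover (a joint): green sliding cover plate, 150 (x) x 225 (y) mm, top face 67 mm above the bench. Value in m: 0 = well closed, 0.21 = fully aside over the housing, at its stop; it slides along the box's +y, cannot be lifted, needs about 2 N to move and stays where it is left
- cover_rib (a point): middle of the black upright rib across the middle of the cover: 90 mm long along the box's x, 14 mm thick along the box's y, rising from the cover (67 mm) to 93 mm above the bench, its middle ridge to 95 mm; this point is 81 mm above the bench and moves with the cover
- red_handle (a joint): red lever handle of a ball valve (to be shut). Value in rad: 0 = open, along its pipe, pointing to the box's -x; 1.571 = fully shut at its stop, across the pipe, pointing to the box's +y (it turns clockwise seen from above). Needs about 1.2 N at 45 mm from the pivot; stays where it is left
- red_pivot (a point): pivot of the red handle, on its upright axis, 40 mm above the bench, half-way up the handle. Hub 22 mm across; handle 14 mm thick, its sides reach from 30 to 50 mm above the bench (middle ridge to 52). Under it a copper pipe along the box's x, top at 23 mm, and a brass valve body 34 x 24 mm, top at 24 mm
- red_tip (a point): free end of the red handle, 55 mm from its pivot, 40 mm above the bench
- blue_handle (a joint): blue lever handle of a ball valve (to be left alone). Value in rad: 0 = open, along its pipe, pointing to the box's -x; 1.571 = fully shut at its stop, across the pipe, pointing to the box's +y (it turns clockwise seen from above). Needs about 1.2 N at 45 mm from the pivot; stays where it is left
- blue_pivot (a point): pivot of the blue handle, on its upright axis, 40 mm above the bench, half-way up the handle. Hub 22 mm across; handle 14 mm thick, its sides reach from 30 to 50 mm above the bench (middle ridge to 52). Under it a copper pipe along the box's x, top at 23 mm, and a brass valve body 34 x 24 mm, top at 24 mm
- blue_tip (a point): free end of the blue handle, 55 mm from its pivot, 40 mm above the bench
- flux_jar: small amber jar with a paper label and white cap, 40 mm across, 50 mm tall, loose; bystander, to be left alone; origin at the middle of its underside
- tape_roll: yellow roll of tape lying flat, 70 mm across, 20 mm high, loose; bystander, to be left alone; origin at the middle of its underside
- screwdriver: screwdriver lying flat, 160 mm long, loose; bystander, to be left alone; origin at the middle of its length, on the bench
- brush: small brush lying flat, 160 mm long, loose; bystander, to be left alone; origin at the middle of its length, on the bench
- pen_cup: green cup, 70 mm across, 90 mm tall, loose; bystander, to be left alone; origin at the middle of its underside

How it is judged:
On the way, in this order (a step that is already met when the one before it is completed fails the run):
1. the cover is slid fully aside while the red handle is still open (value of joint cover above 0.195 m and value of joint red_handle below 0.4 rad), for 0.2 s.
2. the red handle is pushed fully shut (value of joint red_handle above 1.47 rad), for 0.2 s.
At the end, for the whole second after the job is handed in: the red handle is within 0.1 rad (6 degrees) of fully shut (value over 1.47), the cover within 15 mm of fully aside (over 0.195 m), the blue handle's tip within 12 mm of its start and every bystander within 20 mm of its start (value of joint red_handle above 1.47 rad and value of joint cover above 0.195 m and distance of blue_tip from where it was at the start of the episode below 0.012 m and distance of each of flux_jar, tape_roll, screwdriver, brush, pen_cup from where it was at the start of the episode below 0.02 m); the robot touches nothing.
It fails at once if the cover's rib is pinched (pressed on both sides at once) (contact force between the fingers and cover_c2 above 1.5 N and contact force between the fingers and cover_c3 above 1.5 N).
It fails at once if the red handle is pinched (pressed on both sides at once) (contact force between the fingers and red_handle_c2 above 1.5 N and contact force between the fingers and red_handle_c3 above 1.5 N).
It fails at once if the blue handle is turned (its tip moves over 12 mm) (distance of blue_tip from where it was at the start of the episode above 0.012 m).
It fails at once if a loose bystander is lifted, carried or pushed away (over 20 mm) (distance of any of flux_jar, tape_roll, screwdriver, brush, pen_cup from where it was at the start of the episode above 0.02 m).
It also fails if it takes over 48 s, if anything falls off the work surface, if the arm or the gripper's body presses on something with over 40 N, if the wrist force passes 120 N, or if a joint passes its speed limit or range.

ROBOT

A 6-joint arm with a two-finger parallel gripper is mounted at the origin on the work surface. World frame = base frame: x ahead of the robot, y to its left, z up, the work surface at z = 0. Lengths are in m, angles in rad, forces in N, time in s.
With the tool pointing down it reaches from about 0.35 to 0.775 m from the base axis. Payload 7.3 kg.
Tool frame: the origin (TCP) lies at the centre of the arm's flange, where the gripper is bolted on; the fingertips stand 178 mm ahead of it and the grasp point (between the pads) lies robot.pinch_z ahead of it (robot.pinch_z is the distance from the TCP to the grasp point, in m); x points along the fingers, z is the direction in which the jaws open and shut, and the axes are right-handed (so a half turn about x gives the same grasp; the last joint's range is limited). The gripper opens to 92 mm and grips with 3 to 60 N. Pads are 19 mm wide; open, the fingers measure 130 mm over their backs; the gripper's body (75 mm by 190 mm) begins 47 mm behind the grasp point.
Start: joints at [1.142, 0.342, 1.524, -0, 1.275, -0.146], TCP at [0.146, 0.504, 0.405] pointing down, gripper open.
Joint ranges: [-2.53, 2.53], [-0.77, 2.02], [0.04, 2.7], [-1, 4.14], [0.28, 2.66], [-3.11, 3.11]. Speed limits (rad/s): [2.57, 2.57, 3.14, 3.14, 3.14, 3.14].

INTERFACE

Orientations are given as [roll, pitch, yaw] about the fixed x, y, z axes, in that order (R = Rz(yaw) Ry(pitch) Rx(roll)).
In Python, from cell import robot gives the robot as it stands.
- The arm moves only by the shell command python3 -m jog 'ROWS' [FORCE]. ROWS is JSON, a list of rows, each an object of numbers: "fingers": the closure, from 0 (fully open) to 1 (shut); "x", "y", "z": the shift along the tool's x, y, z in cm; "spin": the turn about the tool's x in degrees. A call has 1 to 5 rows; each row is the pose to reach, as a shift and turn from the pose commanded when the call began, along the tool's axes at that moment; what a row does not reach only later rows make up. A row lasts 1/8 s, in which the tool goes at most 62.5 mm and 10.7 degrees, less where a joint would pass 70% of its speed; a pose out of reach is approached as far as the arm can. A call with a gripper value outside its range is refused whole. The fingers move at their own pace and stop on an object; FORCE is the grip in N (left out, the last holds). Time passes only in rows, so rows that repeat a pose let the fingers close. It gives the time, the measured TCP pose, the force and the opening at its end, in the units of the state.
- robot.observe(): the state, without advancing time (a new reading comes with each control period).
- robot.read_camera(name): name is "scene" or "top"; returns a dict with "color" (384x512x3 uint8, red, green, blue), "mtx" (3x3 intrinsics, pixels), "view" (4x4, takes a point from world to camera coordinates). Camera axes: x right, y down, z forward; pixel columns grow to the right and rows downward; lengths in m; the calibration is good to about 2 mm. A picture is of the moment at which its call begins. There is no depth.
- robot.hand_in(): hands the job in, once; it reports no verdict.
Trained networks look in a picture, given as the dict that the camera call returned (one of the last four; its "shot" number tells which), for a name from the list of things; names that differ only in an ending like _2 or _b are one class to them, and where a whole thing is asked for, a point or a joint stands for the part that bears it (a point fixed in the world has none). Each returns a list of dicts, best first, with "conf" (0 to 1); they miss things now and then, are a little off and sometimes report something else, mostly with a low value. They report only what shows in the picture. A call takes as long as a camera call.
- robot.look_for(target, picture): "xy" ([column, row] in pixels, amid what is visible of it).
The state is a dict: "time": time; "qpos": joint angles; "qvel": joint speeds; "joint_efforts": joint torques, N m; "tool_pos": TCP position; "tool_rot": TCP orientation; "contact_force": force on the tool from outside, world axes, zero at the start; "torque": the same for the moment, N m; "opening": finger opening in m.
Only numpy, scipy, OpenCV 4.12 (cv2) and the standard library are available. Lean on these libraries where they do the work, as an engineer would, in place of code of your own. Each camera call takes 0.05 s, during which the arm holds its last target. There are 200 camera calls.

## Working session

There is one attempt and no reset: what is moved stays moved. The work goes in short steps, Python scripts to look and compute and a shell command to move; the robot and the scene stay as the last step left them, time stands still between calls to the robot, and variables do not carry over. Pictures are saved under pics/ and viewed, on a budget of 10 in all, crops included, one or two more only if the job needs it, and the job is handed in when it is done.

```bash
mkdir -p pics
cat > h.py <<'E'
import numpy as np, cv2
from cell import robot
def ray(p,xy,z):
    K=np.array(p["mtx"]);V=np.array(p["view"]);R=V[:3,:3];t=V[:3,3]
    d=R.T@np.linalg.solve(K,[xy[0],xy[1],1.]);c=-R.T@t
    return c+d*(z-c[2])/d[2]
def proj(p,P):
    V=np.array(p["view"]);q=V[:3,:3]@np.array(P)+V[:3,3];u=np.array(p["mtx"])@q;return u[:2]/u[2]
def save(p,n): cv2.imwrite("pics/"+n,p["color"][:,:,::-1])
E
python3 - <<'E'
from h import *
import numpy as np
np.set_printoptions(precision=3,suppress=True)
s=robot.observe();print(s["tool_pos"],s["tool_rot"],s["opening"],s["time"],robot.pinch_z)
Z=dict(cover_rib=.081,valve_box=.05,cover=.067,flux_jar=.025,tape_roll=.01,screwdriver=.01,brush=.01,pen_cup=.045)
ims=[]
for c in("top","scene"):
    p=robot.read_camera(c);ims.append(p["color"])
    V=np.array(p["view"]);print(c,"cam at",-V[:3,:3].T@V[:3,3])
    for n,z in Z.items():
        for r in robot.look_for(n,p)[:2]:print(n,np.round(r["xy"]),round(r["conf"],2),ray(p,r["xy"],z))
    cv2.imwrite(f"pics/{c}0.png",cv2.resize(p["color"][:,:,::-1],(800,600)))
E
```

```text
[0.146 0.504 0.404] [ 3.007  1.569 -1.988] 0.09190011252386493 0.0 0.1592
top cam at [0.382 0.079 1.084]
cover_rib [334. 170.] 0.85 [ 0.579 -0.139  0.081]
cover_rib [254. 218.] 0.6 [0.46  0.068 0.081]
valve_box [294. 169.] 0.61 [ 0.589 -0.04   0.05 ]
flux_jar [369. 232.] 0.5 [ 0.422 -0.234  0.025]
tape_roll [308. 237.] 0.69 [ 0.413 -0.075  0.01 ]
screwdriver [253. 217.] 0.56 [0.468 0.069 0.01 ]
brush [399. 190.] 0.91 [ 0.533 -0.326  0.01 ]
brush [311. 221.] 0.7 [ 0.455 -0.085  0.01 ]
pen_cup [105. 189.] 0.58 [0.546 0.45  0.045]
scene cam at [1.291 0.456 0.998]
cover_rib [184. 183.] 0.77 [ 0.59  -0.136  0.081]
valve_box [215. 206.] 0.59 [ 0.611 -0.019  0.05 ]
cover [186. 182.] 0.95 [ 0.574 -0.142  0.067]
flux_jar [193. 151.] 0.56 [ 0.399 -0.228  0.025]
tape_roll [224. 167.] 0.59 [ 0.414 -0.094  0.01 ]
screwdriver [265. 195.] 0.73 [0.476 0.087 0.01 ]
brush [148. 172.] 0.75 [ 0.541 -0.323  0.01 ]
pen_cup [370. 236.] 0.87 [0.529 0.436 0.045]
```

View pics/top0.png

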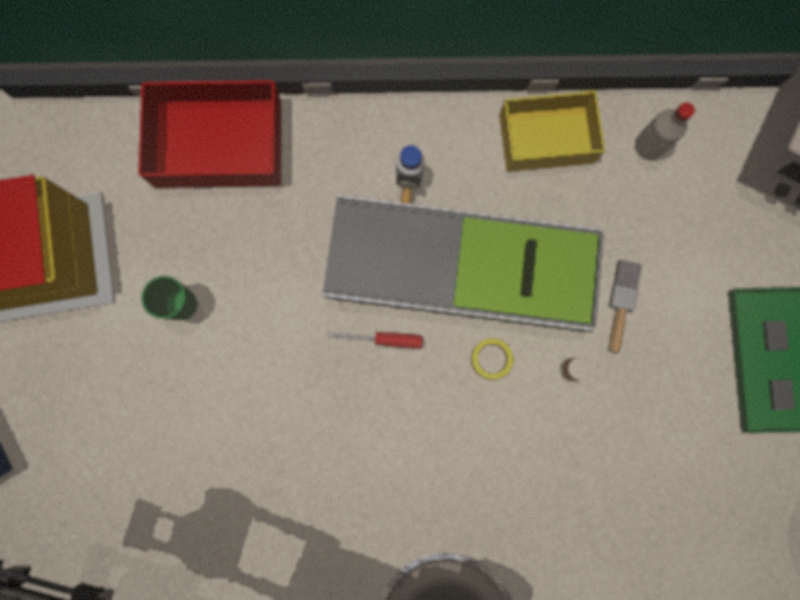

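View pics/scene0.png

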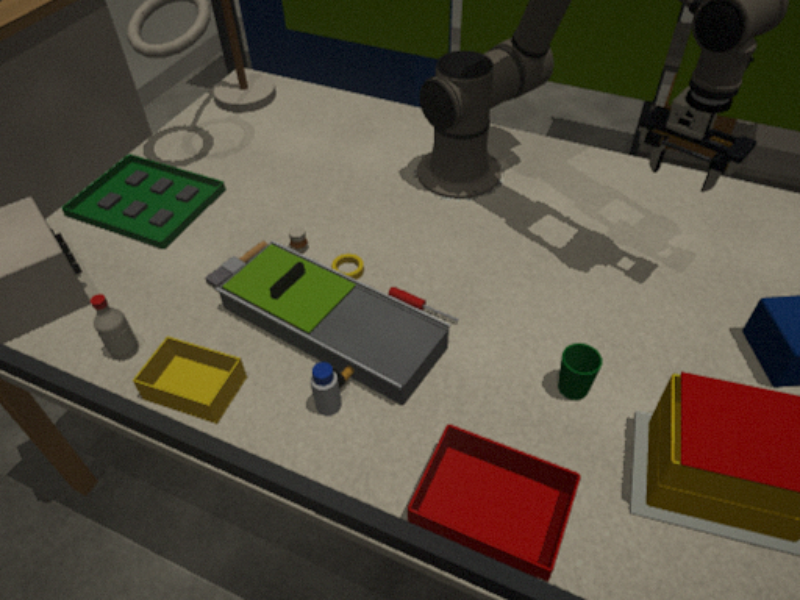

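The top view shows the box with its green cover to the right, the rib at about (529,268), the housing to the left and the regulator at (410,170). So the box's +y is roughly world +y, with a yaw of about -7°. The scene view agrees. Next I'll refine the yaw and rib position from the green outline.

Run:
```python
from h import *
np.set_printoptions(precision=3,suppress=True)
for c in("top","scene"):
    p=robot.read_camera(c);h=cv2.cvtColor(p["color"],cv2.COLOR_RGB2HSV)
    m=cv2.inRange(h,(30,120,60),(50,255,255))
    n,l,st,ce=cv2.connectedComponentsWithStats(m)
    r=[n_["xy"] for n_ in robot.look_for("cover_rib",p)[:1]][0]
    # component nearest rib
    ks=[k for k in range(1,n) if st[k,4]>300]
    k=min(ks,key=lambda k:np.hypot(*(ce[k]-r)))
    cn=max(cv2.findContours((l==k).astype(np.uint8),0,1)[0],key=cv2.contourArea)
    W=np.array([ray(p,q[0],.067)[:2] for q in cn],np.float32)
    b=cv2.minAreaRect(W*1000);print(c,b,cv2.boxPoints(b))
    x,y,w,hh=st[k,:4];sub=np.zeros_like(m);hull=cv2.fillConvexPoly(sub,cv2.convexHull(cn),255)
    dk=cv2.erode(hull,np.ones((5,5)))&cv2.inRange(h,(0,0,0),(180,255,60))
    v,u=np.nonzero(dk);W=np.array([ray(p,(a,bb),.09)[:2] for a,bb in zip(u,v)],np.float32)
    print("rib",len(u),cv2.minAreaRect(W*1000),ray(p,(u.mean(),v.mean()),.085))
s=robot.observe()
from scipy.spatial.transform import Rotation as Rn
print(Rn.from_euler('xyz',s["tool_rot"]).as_matrix())
```

```text
top ((574.3082275390625, -147.77017211914062), (223.83372497558594, 147.68167114257812), 81.4285888671875) [[ 484.612 -247.432]
 [ 630.644 -269.442]
 [ 664.005  -48.109]
 [ 517.972  -26.098]]
rib 171 ((573.0509643554688, -145.92933654785156), (13.191398620605469, 88.0611343383789), 80.65505981445312) [ 0.573 -0.147  0.085]
scene ((574.7552490234375, -145.526611328125), (225.75962829589844, 151.812744140625), 81.45700073242188) [[ 482.923 -245.878]
 [ 633.051 -268.43 ]
 [ 666.588  -45.175]
 [ 516.46   -22.623]]
rib 224 ((581.3629150390625, -140.33432006835938), (31.507423400878906, 103.13072967529297), 80.92628479003906) [ 0.579 -0.144  0.085]
[[ 0.    -0.96   0.279]
 [ 0.     0.279  0.96 ]
 [-1.     0.     0.   ]]
```

The cover outline from both cameras agrees: the box origin is about (0.5745, -0.147) with a yaw of -8.55°. Spinning -7.6° aligns the tool with the box, so tool z becomes box +y and tool y becomes box -x. Now I'll close the fingers and approach high.

```bash
cat >> h.py <<'E'
from scipy.spatial.transform import Rotation as Rn
O=np.array([.5745,-.1468]);a=np.radians(-8.55);X=np.array([np.cos(a),np.sin(a)]);Y=np.array([-np.sin(a),np.cos(a)])
def box(P): d=np.array(P[:2])-O;return np.array([d@X,d@Y])
def world(bx,by,z): return np.r_[O+bx*X+by*Y,z]
def st():
    s=robot.observe();P=s["tool_pos"];R=Rn.from_euler('xyz',s["tool_rot"]).as_matrix()
    print("t %.2f box mm"%s["time"],np.round(box(P)*1000,1),"tip z %.1f"%(1000*P[2]-178),"jaw ang vs box y %.1f"%(np.degrees(np.arctan2(R[:,2]@np.r_[X,0],R[:,2]@np.r_[Y,0]))),"F box",np.round([np.array(s["contact_force"])[:2]@X,np.array(s["contact_force"])[:2]@Y,s["contact_force"][2]],1),"open %.4f"%s["opening"])
E
python3 -m jog '[{"fingers":1,"y":-6,"spin":-7.6},{"fingers":1,"y":-12,"spin":-7.6},{"fingers":1,"y":-18,"spin":-7.6},{"fingers":1,"y":-24,"spin":-7.6},{"fingers":1,"y":-30,"spin":-7.6}]' 20
python3 -c "from h import *;st()"
```

```text
t 1.10 box mm [-520.   580.1] tip z 226.7 jaw ang vs box y 7.7 F box [ 0.1 -0.4  0.1] open 0.0919$[0]: bad value
```

```bash
python3 -m jog '[{"fingers":1.0,"x":0,"y":-6,"z":0,"spin":-7.6},{"fingers":1.0,"x":0,"y":-12,"z":0,"spin":-7.6},{"fingers":1.0,"x":0,"y":-18,"z":0,"spin":-7.6},{"fingers":1.0,"x":0,"y":-24,"z":0,"spin":-7.6},{"fingers":1.0,"x":0,"y":-30,"z":0,"spin":-7.6}]' 20
python3 -c "from h import *;st()"
```

```text
time: 1.72
tool_pos: [0.4364, 0.4197, 0.4048]
tool_rot: [-0.258, 1.57, 1.163]
contact_force: [-0.2, 1.1, 1.0]
opening: 0.0459
t 1.73 box mm [-220.8  539.6] tip z 226.8 jaw ang vs box y 0.1 F box [-0.4  1.   1. ] open 0.0459
```

```bash
python3 -m jog '[{"fingers":1.0,"x":0,"y":-2.2,"z":-5.5,"spin":0},{"fingers":1.0,"x":0,"y":-4.4,"z":-11,"spin":0},{"fingers":1.0,"x":0,"y":-6.6,"z":-16.5,"spin":0},{"fingers":1.0,"x":0,"y":-8.8,"z":-22,"spin":0},{"fingers":1.0,"x":0,"y":-11,"z":-27.5,"spin":0}]'
python3 -m jog '[{"fingers":1.0,"x":0,"y":-2.2,"z":-5.5,"spin":0},{"fingers":1.0,"x":0,"y":-4.4,"z":-11,"spin":0},{"fingers":1.0,"x":0,"y":-6.6,"z":-16.5,"spin":0},{"fingers":1.0,"x":0,"y":-8.8,"z":-22,"spin":0},{"fingers":1.0,"x":0,"y":-11,"z":-27.5,"spin":0}]'
python3 -c "from h import *;st()"
```

```text
time: 2.35
tool_pos: [0.5024, 0.1302, 0.4049]
tool_rot: [-1.157, 1.57, 0.264]
contact_force: [0.5, -0.4, 0.5]
opening: 0.001
time: 2.98
tool_pos: [0.57, -0.1583, 0.4048]
tool_rot: [-1.126, 1.57, 0.295]
contact_force: [1.3, 0.3, -0.1]
opening: 0.0005
t 2.98 box mm [ -2.8 -12. ] tip z 226.8 jaw ang vs box y 0.1 F box [ 1.2  0.5 -0.1] open 0.0005
```

```bash
python3 -m jog '[{"fingers":1.0,"x":0,"y":0,"z":-5,"spin":0},{"fingers":1.0,"x":5,"y":0,"z":-5,"spin":0},{"fingers":1.0,"x":10,"y":0,"z":-5,"spin":0},{"fingers":1.0,"x":15,"y":0,"z":-5,"spin":0},{"fingers":1.0,"x":15,"y":0,"z":-5,"spin":0}]'
python3 - <<'E'
from h import *
st()
p=robot.read_camera("scene");u,v=map(int,proj(p,world(0,0,.08)));cv2.imwrite("pics/s1.png",cv2.resize(p["color"][max(v-90,0):v+90,max(u-120,0):u+120,::-1],(720,540)))
E
```

```text
time: 3.6
tool_pos: [0.5612, -0.2052, 0.2511]
tool_rot: [1.231, 1.562, 2.652]
contact_force: [-0.1, 0.2, -0.2]
opening: 0.0004
t 3.60 box mm [ -4.5 -59.7] tip z 73.1 jaw ang vs box y 0.1 F box [-0.2  0.2 -0.2] open 0.0004
```

View pics/s1.png

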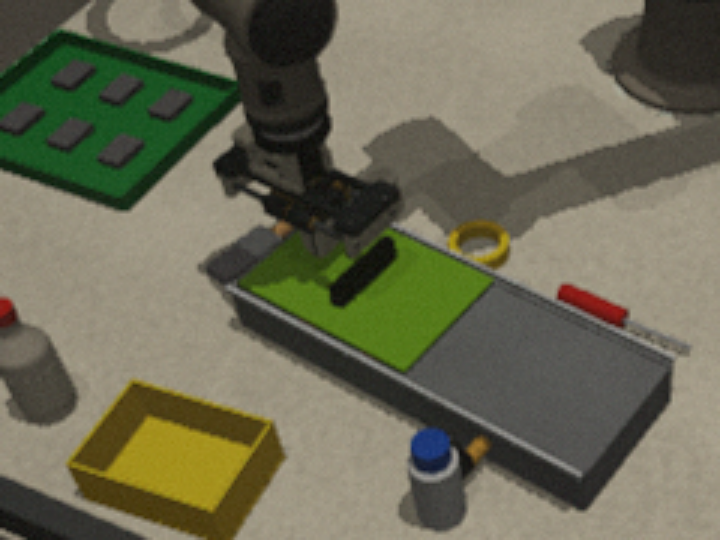

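The closed fingers are just behind the rib on its -y side, and the rib is at about (363,270). Now I'll push along box +y.

```bash
python3 -m jog '[{"fingers":1.0,"x":0,"y":0,"z":2,"spin":0},{"fingers":1.0,"x":0,"y":0,"z":4,"spin":0},{"fingers":1.0,"x":0,"y":0,"z":6,"spin":0},{"fingers":1.0,"x":0,"y":0,"z":8,"spin":0},{"fingers":1.0,"x":0,"y":0,"z":10,"spin":0}]'
python3 -c "from h import *;st()"
python3 -m jog '[{"fingers":1.0,"x":0,"y":0,"z":3,"spin":0},{"fingers":1.0,"x":0,"y":0,"z":6,"spin":0},{"fingers":1.0,"x":0,"y":0,"z":9,"spin":0},{"fingers":1.0,"x":0,"y":0,"z":11,"spin":0},{"fingers":1.0,"x":0,"y":0,"z":12.5,"spin":0}]'
python3 -c "from h import *;st()"
```

```text
time: 4.28
tool_pos: [0.5776, -0.1053, 0.2552]
tool_rot: [-1.76, 1.57, -0.339]
contact_force: [1.3, -3.3, 1.9]
opening: 0.0005
t 4.28 box mm [-3.1 41.5] tip z 77.2 jaw ang vs box y 0.0 F box [ 1.7 -3.   1.9] open 0.0005
time: 4.9
tool_pos: [0.5959, 0.018, 0.2546]
tool_rot: [1.769, 1.57, -3.093]
contact_force: [-0.1, -3.1, 1.8]
opening: 0.0004
t 4.90 box mm [ -3.3 166.2] tip z 76.6 jaw ang vs box y 0.0 F box [ 0.4 -3.1  1.8] open 0.0004
```

```bash
python3 -m jog '[{"fingers":1.0,"x":0,"y":0,"z":0.6,"spin":0},{"fingers":1.0,"x":0,"y":0,"z":1.2,"spin":0},{"fingers":1.0,"x":0,"y":0,"z":1.7,"spin":0},{"fingers":1.0,"x":0,"y":0,"z":2.0,"spin":0},{"fingers":1.0,"x":0,"y":0,"z":2.0,"spin":0}]'
python3 -c "from h import *;st()"
```

```text
time: 5.52
tool_pos: [0.5983, 0.0323, 0.2546]
tool_rot: [2.85, 1.562, -2.013]
contact_force: [-5.7, -22.6, 4.5]
opening: 0.0007
t 5.53 box mm [ -3.1 180.6] tip z 76.6 jaw ang vs box y 0.1 F box [ -2.3 -23.2   4.5] open 0.0007
```

The cover is against its stop, with 23 N of reaction. I'll back off, rise and look.

```bash
python3 -m jog '[{"fingers":1.0,"x":0,"y":0,"z":-2.5,"spin":0},{"fingers":1.0,"x":-6,"y":0,"z":-2.5,"spin":0},{"fingers":1.0,"x":-12,"y":0,"z":-1,"spin":0},{"fingers":1.0,"x":-12,"y":0,"z":5,"spin":0},{"fingers":1.0,"x":-12,"y":0,"z":11,"spin":0}]'
python3 - <<'E'
from h import *
np.set_printoptions(precision=3,suppress=True)
st();I=[]
for c in("top","scene"):
    p=robot.read_camera(c)
    for n,z in dict(cover_rib=.081,red_pivot=.05,red_tip=.045,blue_pivot=.05,blue_tip=.045,red_handle=.05,blue_handle=.05).items():
        for r in robot.look_for(n,p)[:2]:print(c,n,np.round(r["xy"]),round(r["conf"],2),"box mm",box(ray(p,r["xy"],z))*1000)
    u,v=map(int,proj(p,world(0,.03,.05)));print(u,v)
    I.append(cv2.resize(p["color"][v-50:v+50,u-60:u+60,::-1],(600,500) if 0 else (480,400),interpolation=cv2.INTER_CUBIC))
cv2.imwrite("pics/w.png",cv2.resize(np.hstack(I),(800,333)))
E
```

```text
time: 6.15
tool_pos: [0.6157, 0.146, 0.3758]
tool_rot: [-0.922, 1.569, 0.496]
contact_force: [1.1, -0.4, -0.1]
opening: 0.0008
t 6.15 box mm [ -2.8 295.7] tip z 197.8 jaw ang vs box y 0.2 F box [ 1.2 -0.2 -0.1] open 0.0008
top cover_rib [278. 163.] 0.83 box mm [  2.286 152.005]
top cover_rib [321. 168.] 0.65 box mm [ 3.064 42.105]
top red_pivot [353. 172.] 0.75 box mm [ 10.423 -45.674]
top red_pivot [277. 161.] 0.22 box mm [ 13.195 153.536]
top red_tip [352. 170.] 0.66 box mm [ 15.373 -45.157]
top red_tip [321. 168.] 0.35 box mm [10.992 38.207]
top blue_pivot [321. 167.] 0.65 box mm [11.124 37.511]
top blue_pivot [398. 190.] 0.36 box mm [ -22.996 -165.788]
top blue_tip [320. 167.] 0.51 box mm [12.417 39.678]
top blue_tip [261. 219.] 0.18 box mm [-142.321  175.529]
top red_handle [107. 188.] 0.74 box mm [-114.382  579.854]
top red_handle [353. 173.] 0.47 box mm [  6.89  -47.317]
top blue_handle [322. 167.] 0.58 box mm [13.58  35.136]
323 171
scene cover_rib [238. 210.] 0.82 box mm [ 12.838 217.8  ]
scene red_pivot [171. 182.] 0.73 box mm [ 10.822 -49.713]
scene red_tip [175. 184.] 0.43 box mm [  9.203 -36.982]
scene blue_pivot [193. 193.] 0.67 box mm [ 9.371 39.736]
scene blue_tip [190. 195.] 0.62 box mm [18.471 35.041]
scene blue_tip [172. 182.] 0.49 box mm [  7.06  -47.771]
scene blue_handle [192. 193.] 0.51 box mm [10.379 38.143]
192 189
```

View pics/w.png

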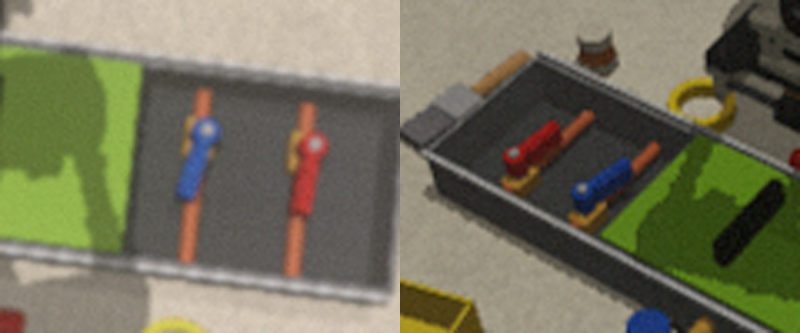

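The red handle's hub is at crop (315,145) with its tip at (300,213). The blue hub is at (207,130) with its tip at (187,198). Both point to box -x, so both valves are open. I'll measure them by colour.

Run:
```python
from h import *
np.set_printoptions(precision=1,suppress=True)
for c in("top","scene"):
    p=robot.read_camera(c);h=cv2.cvtColor(p["color"],cv2.COLOR_RGB2HSV)
    u0,v0=map(int,proj(p,world(0,0,.05)))
    roi=np.zeros(h.shape[:2],np.uint8)
    cv2.fillConvexPoly(roi,np.array([proj(p,world(x,y,.05)) for x,y in((-.075,-.11),(.075,-.11),(.075,.11),(-.075,.11))]).astype(int),255)
    h[...,0]=(h[...,0].astype(int)+90)%180
    for n,lo,hi in(("red",82,94),("blue",15,40)):
        m=cv2.inRange(h,(lo,130,60),(hi,255,255))&roi
        if n=="red": m&=cv2.inRange(h,(0,165,60),(180,255,255))
        k,l,s,ce=cv2.connectedComponentsWithStats(m)
        if k<2: print(c,n,"none");continue
        i=1+np.argmax(s[1:,4]);v,u=np.nonzero(l==i)
        B=np.array([box(ray(p,q,.048))*1000 for q in zip(u,v)],np.float32)
        print(c,n,len(u),cv2.minAreaRect(B),"x range",B[:,0].min(),B[:,0].max(),"y of +x end",B[B[:,0]>B[:,0].max()-18,1].mean(),"y of -x end",B[B[:,0]<B[:,0].min()+18,1].mean())
    for n,P in dict(rim=(0,-.111,.06)).items(): pass
st()
```

```text
top red 78 ((4.6785125732421875, -50.433448791503906), (12.523333549499512, 53.19519805908203), 88.74845123291016) x range -21.852327 31.406532 y of +x end -51.379574 y of -x end -49.69229
top blue 76 ((3.630434036254883, 37.54262161254883), (12.164612770080566, 49.961517333984375), 80.3984603881836) x range -20.461842 28.856558 y of +x end 34.25097 y of -x end 40.494198
scene red 110 ((11.371299743652344, -47.15027618408203), (29.482934951782227, 72.05598449707031), 85.17476654052734) x range -24.798603 48.29891 y of +x end -45.951996 y of -x end -47.004715
scene blue 73 ((8.776222229003906, 36.17279052734375), (18.8904972076416, 65.03643035888672), 76.75162506103516) x range -24.528397 40.596127 y of +x end 31.973478 y of -x end 39.959797
t 7.05 box mm [ -2.9 294.9] tip z 196.8 jaw ang vs box y 0.1 F box [ 0.  -0.4 -0.5] open 0.0002
```

Red pivot is at about box (25, -51) mm, with the tip near (-30, -50), and the -y wall is at -111. The closed fingers (about 38 mm along y) fit at y≈-85, so I'll go over that spot.

```bash
python3 -m jog '[{"fingers":1.0,"x":0,"y":0.4,"z":-6,"spin":0},{"fingers":1.0,"x":0,"y":0.8,"z":-12,"spin":0},{"fingers":1.0,"x":0,"y":1.2,"z":-18,"spin":0},{"fingers":1.0,"x":0,"y":1.6,"z":-24,"spin":0},{"fingers":1.0,"x":0,"y":2.0,"z":-30,"spin":0}]'
python3 -m jog '[{"fingers":1.0,"x":0,"y":0.2,"z":-4,"spin":0},{"fingers":1.0,"x":0,"y":0.4,"z":-8,"spin":0},{"fingers":1.0,"x":5,"y":0.4,"z":-8,"spin":0},{"fingers":1.0,"x":10,"y":0.4,"z":-8,"spin":0},{"fingers":1.0,"x":10,"y":0.4,"z":-8,"spin":0}]'
python3 - <<'E'
from h import *
st();I=[]
for c in("top","scene"):
    p=robot.read_camera(c)
    u,v=map(int,proj(p,world(0,-.04,.05)))
    I.append(cv2.resize(p["color"][v-50:v+50,u-60:u+60,::-1],(480,400),interpolation=cv2.INTER_CUBIC))
cv2.imwrite("pics/w2.png",cv2.resize(np.hstack(I),(800,333)))
E
```

```text
time: 7.68
tool_pos: [0.5502, -0.15, 0.375]
tool_rot: [-1.665, 1.57, -0.244]
contact_force: [1.1, -0.1, -0.4]
opening: 0.0005
time: 8.3
tool_pos: [0.5338, -0.2263, 0.2714]
tool_rot: [1.177, 1.562, 2.597]
contact_force: [-0.0, 0.5, -1.2]
opening: 0.0005
t 8.30 box mm [-28.4 -84.7] tip z 93.4 jaw ang vs box y 0.1 F box [-0.1  0.5 -1.2] open 0.0005
```

View pics/w2.png

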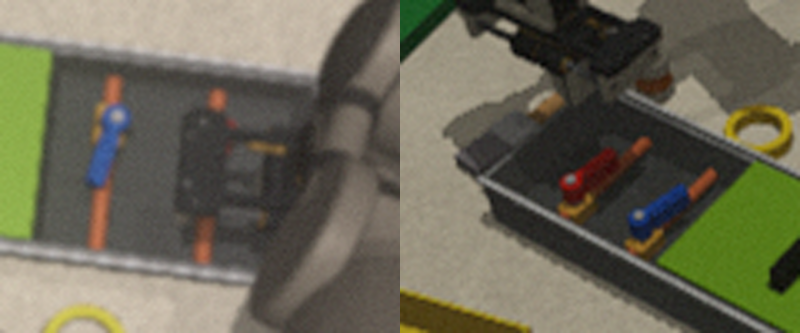

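In the scene view the fingertips are over the gap at the well's -y end, beside the red handle. Descending.

```bash
python3 -m jog '[{"fingers":1.0,"x":2,"y":0,"z":0,"spin":0},{"fingers":1.0,"x":4,"y":0,"z":0,"spin":0},{"fingers":1.0,"x":5,"y":0,"z":0,"spin":0},{"fingers":1.0,"x":5.8,"y":0,"z":0,"spin":0},{"fingers":1.0,"x":5.8,"y":0,"z":0,"spin":0}]'
python3 -c "from h import *;st()"
```

```text
time: 9.02
tool_pos: [0.5351, -0.2269, 0.2171]
tool_rot: [-1.823, 1.57, -0.402]
contact_force: [0.5, 0.3, 0.0]
opening: 0.0001
t 9.03 box mm [-27.1 -85. ] tip z 39.1 jaw ang vs box y 0.0 F box [0.4 0.4 0. ] open 0.0001
```

```bash
python3 -m jog '[{"fingers":1.0,"x":0,"y":0,"z":0.8,"spin":0},{"fingers":1.0,"x":0,"y":0,"z":1.6,"spin":0},{"fingers":1.0,"x":0,"y":0,"z":2.4,"spin":0},{"fingers":1.0,"x":0,"y":0,"z":3.1,"spin":0},{"fingers":1.0,"x":0,"y":0,"z":3.1,"spin":0}]'
python3 - <<'E'
from h import *
st();I=[]
for c in("top","scene"):
    p=robot.read_camera(c)
    u,v=map(int,proj(p,world(0,-.04,.05)))
    I.append(cv2.resize(p["color"][v-50:v+50,u-60:u+60,::-1],(480,400),interpolation=cv2.INTER_CUBIC))
cv2.imwrite("pics/w3.png",cv2.resize(np.hstack(I),(800,333)))
E
```

```text
time: 9.65
tool_pos: [0.5397, -0.1955, 0.2169]
tool_rot: [-0.509, 1.571, 0.912]
contact_force: [0.5, -0.5, 0.2]
opening: 0.0005
t 9.65 box mm [-27.2 -53.3] tip z 38.9 jaw ang vs box y 0.0 F box [ 0.6 -0.4  0.2] open 0.0005
```

View pics/w3.png

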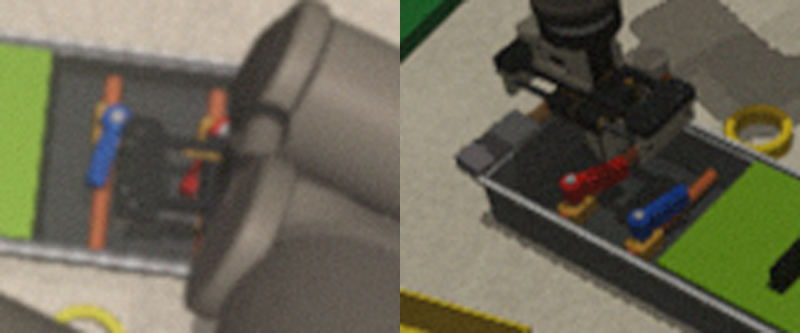

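The red handle has turned about 30°, and the fingers are on its -y side, clear of the blue handle. Continuing round the arc.

```bash
python3 -m jog '[{"fingers":1.0,"x":0,"y":-0.5,"z":1.0,"spin":0},{"fingers":1.0,"x":0,"y":-1.2,"z":2.0,"spin":0},{"fingers":1.0,"x":0,"y":-2.2,"z":2.8,"spin":0},{"fingers":1.0,"x":0,"y":-3.0,"z":3.1,"spin":0},{"fingers":1.0,"x":0,"y":-3.0,"z":3.2,"spin":0}]'
python3 -c "from h import *;st()"
python3 -m jog '[{"fingers":1.0,"x":0,"y":-0.4,"z":0,"spin":0},{"fingers":1.0,"x":0,"y":-0.8,"z":0,"spin":0},{"fingers":1.0,"x":0,"y":-0.8,"z":0,"spin":0}]'
python3 - <<'E'
from h import *
st();I=[]
for c in("top","scene"):
    p=robot.read_camera(c)
    u,v=map(int,proj(p,world(0,-.04,.05)))
    I.append(cv2.resize(p["color"][v-50:v+50,u-60:u+60,::-1],(480,400),interpolation=cv2.INTER_CUBIC))
cv2.imwrite("pics/w4.png",cv2.resize(np.hstack(I),(800,333)))
E
```

```text
time: 10.38
tool_pos: [0.5748, -0.1687, 0.2166]
tool_rot: [-1.592, 1.57, -0.17]
contact_force: [-0.1, -0.3, 0.1]
opening: 0.0008
t 10.38 box mm [  3.5 -21.7] tip z 38.6 jaw ang vs box y 0.0 F box [-0.1 -0.3  0.1] open 0.0008
time: 10.75
tool_pos: [0.5821, -0.1705, 0.2167]
tool_rot: [-1.72, 1.57, -0.3]
contact_force: [0.3, -0.1, -0.3]
opening: 0.0005
t 10.75 box mm [ 11.1 -22.3] tip z 38.7 jaw ang vs box y 0.1 F box [ 0.3 -0.  -0.3] open 0.0005
```

View pics/w4.png

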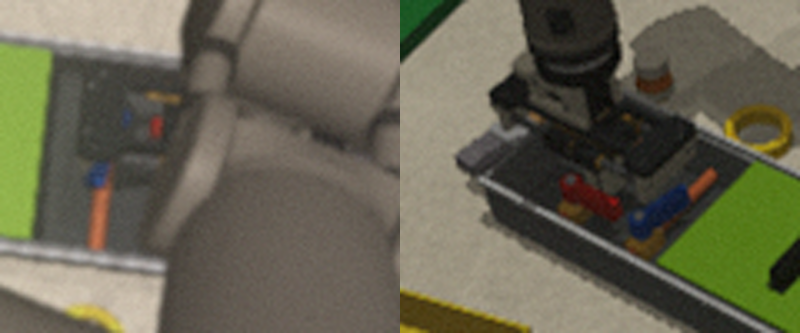

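The red handle is nearly across its pipe, but there is no stop force yet. I'll keep pushing in small steps.

```bash
python3 -m jog '[{"fingers":1.0,"x":0,"y":-0.2,"z":0.1,"spin":0},{"fingers":1.0,"x":0,"y":-0.4,"z":0.2,"spin":0},{"fingers":1.0,"x":0,"y":-0.4,"z":0.2,"spin":0}]'
python3 -c "from h import *;st()"
python3 -m jog '[{"fingers":1.0,"x":0,"y":-0.2,"z":0,"spin":0},{"fingers":1.0,"x":0,"y":-0.4,"z":0,"spin":0},{"fingers":1.0,"x":0,"y":-0.4,"z":0,"spin":0}]'
python3 -c "from h import *;st()"
```

```text
time: 11.22
tool_pos: [0.5845, -0.1694, 0.2164]
tool_rot: [1.714, 1.565, 3.135]
contact_force: [-10.7, -2.3, 4.5]
opening: 0.0004
t 11.22 box mm [ 13.2 -20.9] tip z 38.4 jaw ang vs box y 0.0 F box [-10.2  -3.9   4.5] open 0.0004
time: 11.6
tool_pos: [0.5862, -0.1697, 0.2163]
tool_rot: [1.574, 1.557, 2.995]
contact_force: [-22.9, -2.8, 13.6]
opening: 0.0002
t 11.60 box mm [ 15.  -20.9] tip z 38.3 jaw ang vs box y 0.0 F box [-22.3  -6.2  13.6] open 0.0002
```

There is firm reaction (22 N) in -x, so the handle is on its stop. I'll back off, rise, move clear and check.

```bash
python3 -m jog '[{"fingers":1.0,"x":0,"y":1.2,"z":0,"spin":0},{"fingers":1.0,"x":0,"y":2.4,"z":0,"spin":0},{"fingers":1.0,"x":-5,"y":2.4,"z":0,"spin":0},{"fingers":1.0,"x":-10,"y":2.4,"z":0,"spin":0},{"fingers":1.0,"x":-16,"y":2.4,"z":0,"spin":0}]'
python3 -m jog '[{"fingers":1.0,"x":0,"y":0,"z":6,"spin":0},{"fingers":1.0,"x":0,"y":0,"z":12,"spin":0},{"fingers":1.0,"x":0,"y":0,"z":18,"spin":0},{"fingers":1.0,"x":0,"y":0,"z":24,"spin":0},{"fingers":1.0,"x":0,"y":0,"z":30,"spin":0}]'
python3 - <<'E'
from h import *
np.set_printoptions(precision=1,suppress=True)
st();I=[]
for c in("top","scene"):
    p=robot.read_camera(c);h=cv2.cvtColor(p["color"],cv2.COLOR_RGB2HSV)
    u,v=map(int,proj(p,world(0,-.02,.05)))
    I.append(cv2.resize(p["color"][v-50:v+50,u-60:u+60,::-1],(480,400),interpolation=cv2.INTER_CUBIC))
    roi=np.zeros(h.shape[:2],np.uint8)
    cv2.fillConvexPoly(roi,np.array([proj(p,world(x,y,.05)) for x,y in((-.075,-.11),(.075,-.11),(.075,.095),(-.075,.095))]).astype(int),255)
    h[...,0]=(h[...,0].astype(int)+90)%180
    for n,lo,hi in(("red",82,94),("blue",15,40)):
        m=cv2.inRange(h,(lo,130 if n=="blue" else 165,60),(hi,255,255))&roi
        k,l,s,ce=cv2.connectedComponentsWithStats(m);i=1+np.argmax(s[1:,4]);v,u=np.nonzero(l==i)
        B=np.array([box(ray(p,q,.048))*1000 for q in zip(u,v)],np.float32);e=B.mean(0)
        vx=np.linalg.svd(B-e,full_matrices=False)[2][0]
        print(c,n,len(u),e,"axis deg from box y",np.degrees(np.arctan(vx[0]/vx[1])),"y range",B[:,1].min(),B[:,1].max())
    r=robot.look_for("cover_rib",p)[0];print("rib",r["conf"],box(ray(p,r["xy"],.085))*1000)
    g=cv2.inRange(cv2.cvtColor(p["color"],cv2.COLOR_RGB2HSV),(30,120,40),(50,255,255));n_,l,s,ce=cv2.connectedComponentsWithStats(g)
    for n,z in dict(flux_jar=.025,tape_roll=.01,screwdriver=.01,brush=.01,pen_cup=.045).items():
        q=robot.look_for(n,p)
        if q:print(c,n,np.round(q[0]["xy"]),round(q[0]["conf"],2))
cv2.imwrite("pics/w5.png",cv2.resize(np.hstack(I),(800,333)))
E
```

```text
time: 12.22
tool_pos: [0.566, -0.1656, 0.3777]
tool_rot: [0.961, 1.57, 2.382]
contact_force: [0.9, 0.5, -0.0]
opening: 0.0004
time: 12.85
tool_pos: [0.6111, 0.1328, 0.3769]
tool_rot: [-1.152, 1.57, 0.269]
contact_force: [1.0, -1.3, 0.5]
opening: 0.0003
t 12.85 box mm [ -5.4 281.9] tip z 198.9 jaw ang vs box y 0.0 F box [ 1.1 -1.1  0.5] open 0.0003
top red 75 [ 30.7 -24.4] axis deg from box y 0.86862797 y range -53.32126 0.118707895
top blue 74 [ 3.3 37.2] axis deg from box y -77.34233 y range 23.58749 46.005627
rib 0.92 [  7.1 146.5]
top flux_jar [366. 231.] 0.79
top tape_roll [312. 236.] 0.71
top screwdriver [263. 215.] 0.59
top brush [400. 187.] 0.66
top pen_cup [108. 188.] 0.73
scene red 97 [ 33.6 -25.2] axis deg from box y 2.9921522 y range -63.832115 10.770039
scene blue 73 [ 8.  36.4] axis deg from box y -79.48117 y range 21.256357 47.6639
rib 0.94 [  9.3 202.7]
scene flux_jar [195. 156.] 0.72
scene tape_roll [225. 166.] 0.71
scene screwdriver [262. 192.] 0.75
scene brush [149. 170.] 0.72
scene pen_cup [372. 237.] 0.58
```

View pics/w5.png

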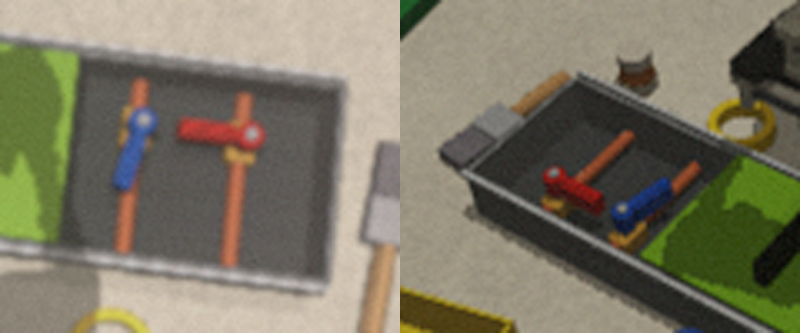

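Red is across its pipe (0.9° and 3° from box +y in the two views) and blue is unchanged. The hand hid the rib in the top view, so I'll check the cover's edge there before handing in.

Run:
```python
from h import *
for c in("top","scene"):
    p=robot.read_camera(c);h=cv2.cvtColor(p["color"],cv2.COLOR_RGB2HSV)
    roi=np.zeros(h.shape[:2],np.uint8)
    cv2.fillConvexPoly(roi,np.array([proj(p,world(x,y,.067)) for x,y in((-.06,.02),(.06,.02),(.06,.15),(-.06,.15))]).astype(int),255)
    v,u=np.nonzero(cv2.inRange(h,(28,110,25),(52,255,255))&roi)
    B=np.array([box(ray(p,q,.067))*1000 for q in zip(u,v)])
    e=[B[abs(B[:,0]-x)<5,1].min() for x in range(-50,51,20)]
    print(c,"cover -y edge",np.round(e,1),"-> value mm",round(np.median(e)+112.5,1))
st()
```

```text
top cover -y edge [90.8 90.2 88.  89.8 89.2 89. ] -> value mm 202.0
scene cover -y edge [89.6 89.6 89.4 89.3 89.2 89.1] -> value mm 201.9
t 13.65 box mm [ -4.9 279.6] tip z 198.8 jaw ang vs box y 0.1 F box [ 0.5  1.4 -0.3] open 0.0001
```

The edge reads 202 mm of travel, against a threshold of 195 and a nominal 210. I'll clear the hand and repeat the full-outline measurement I used at the start, to remove edge bias.

```bash
python3 -m jog '[{"fingers":1.0,"x":0,"y":3,"z":5,"spin":0},{"fingers":1.0,"x":0,"y":6,"z":10,"spin":0},{"fingers":1.0,"x":0,"y":9,"z":15,"spin":0},{"fingers":1.0,"x":0,"y":12,"z":20,"spin":0},{"fingers":1.0,"x":0,"y":15,"z":25,"spin":0}]'
python3 - <<'E'
from h import *
for c in("top","scene"):
    p=robot.read_camera(c);h=cv2.cvtColor(p["color"],cv2.COLOR_RGB2HSV)
    m=cv2.inRange(h,(30,120,60),(50,255,255))
    roi=cv2.fillConvexPoly(np.zeros_like(m),np.array([proj(p,world(x,y,.067)) for x,y in((-.09,.02),(.09,.02),(.09,.37),(-.09,.37))]).astype(int),255)
    m=cv2.morphologyEx(m&roi,cv2.MORPH_OPEN,np.ones((2,2)))
    n,l,s,ce=cv2.connectedComponentsWithStats(m);k=1+np.argmax(s[1:,4])
    cn=max(cv2.findContours((l==k).astype(np.uint8),0,1)[0],key=cv2.contourArea)
    W=np.array([box(ray(p,q[0],.067))*1000 for q in cn],np.float32)
    print(c,cv2.minAreaRect(W),W.min(0),W.max(0))
    cv2.imwrite(f"pics/f_{c}.png",cv2.resize(p["color"][:,:,::-1],(640,480)))
cv2.imwrite("pics/f.png",np.hstack([cv2.resize(cv2.imread(f"pics/f_{c}.png"),(400,300)) for c in("top","scene")]))
st()
E
```

```text
time: 14.28
tool_pos: [0.4994, 0.402, 0.3769]
tool_rot: [-0.821, 1.57, 0.599]
contact_force: [0.8, 0.4, -0.5]
opening: 0.0003
top ((-2.5118637084960938, 197.46307373046875), (223.96527099609375, 146.64109802246094), 89.96305084228516) [-75.84015  85.48402] [ 70.819565 309.46472 ]
scene ((1.714080810546875, 206.970703125), (225.57037353515625, 152.1951141357422), 89.8590316772461) [-74.25929  94.01342] [ 77.946335 319.81183 ]
t 14.38 box mm [-158.4  534.4] tip z 198.6 jaw ang vs box y -0.3 F box [ 0.1  0.1 -0.5] open 0.0007
```

View pics/f.png

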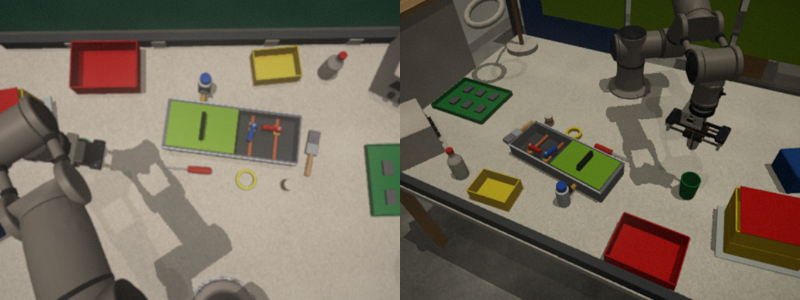

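The cover moved 198.5 mm (top) and 205.7 mm (scene), and both figures are over 195. It stopped hard at 23 N against about 3 N while sliding, which fits being on its stop. The picture shows the cover aside, red across its pipe, blue along its pipe, and the loose things in place. The hand is clear of everything, so I'm handing in.

```bash
python3 -c "
from h import *
print(robot.hand_in())"
```

```text
the job is handed in; nothing more can be done
None
```

I pushed the cover aside to its stop with closed fingers, then pushed the red handle round its quarter turn to its stop. I backed off clear of everything and handed the job in at about 14.4 s. The hand-in gave no verdict.

**Cover:** it stopped hard, with 23 N of reaction against about 3 N while sliding. The two cameras disagree on how far it moved: 198.5 mm (top) and 205.7 mm (scene), against 210 mm nominal and a 195 mm limit. The top reading leaves only a small margin. I relied on the hard stop and did not push again.

**Red handle:** it pushed back with 22 N at the end. It then read 0.9° (top) and 3° (scene) from fully across its pipe, both inside the 6° limit.

**Blue handle:** its measured angle differed by about 3° between the before and after pictures, in opposite directions in the two cameras. I took that as noise.

**Loose things:** they looked in place in the last picture, and the hand never went near them. The networks' positions for them shifted by up to 10 pixels in the top view (the screwdriver, about 25 mm). The scene view showed only 4 pixels in all for the screwdriver, so I took this as detector error too and did not check it further.

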